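# Shut the tagged air valve in the bench valve box

### The arm

A 6-joint arm with a two-finger parallel gripper is mounted at the origin on the work surface. World frame = base frame: x ahead of the robot, y to its left, z up, the work surface at z = 0. Lengths are in m, angles in rad, forces in N, time in s.
With the tool pointing down it reaches from about 0.4 to 0.825 m from the base axis. Payload 7 kg.
Tool frame: the origin (TCP) lies on the centre line of the jaws, within the pads' length; the fingertips stand tip_reach ahead of it and the grasp point (between the pads) is the TCP (tip_reach is the distance from the TCP to the fingertips, in m); z points along the fingers, y is the line along which they close (so a half turn about z gives the same grasp; the last joint's range is limited). The gripper opens to 88 mm and grips with 3 to 60 N. Pads are 19 mm wide; open, the fingers measure 130 mm over their backs; the gripper's body (78 mm by 193 mm) begins 47 mm behind the grasp point.
Start: joints at [1.475, 0.359, 0.012, 0, -1.224, -0.288], TCP at [0.253, 0.626, 0.246] pointing down, gripper open.
Joint ranges: [-3.07, 3.07], [-1.43, 2.12], [-1.02, 1.25], [-3.03, 1.67], [-3.05, -0], [-3.03, 3.03]. Speed limits (rad/s): [2.39, 2.39, 3.01, 3.14, 3.14, 3.14].

### API

Orientations are given as [roll, pitch, yaw] about the fixed x, y, z axes, in that order (R = Rz(yaw) Ry(pitch) Rx(roll)).
In Python, from station import get_state, grab_frame, calibration, job_done, find_in, mark_of, tip_reach gives the robot as it stands.
- The arm moves only by the shell command python3 -m handwheel 'ROWS' [OPENING] [FORCE]. ROWS is JSON, a list of rows, each an object with "delta_pos": the shift along the world's x, y, z in units of 30 mm (1.0 is 30 mm), a list of three; "dr": the turn, a rotation vector about the world's x, y, z in degrees, a list of three. In form: [{"delta_pos": [tx, ty, tz], "dr": [rx, ry, rz]}, ...]. A call has 1 to 10 rows; each row shifts and turns the commanded pose from where the row before left it; what a row does not reach is not made up. A row lasts 1/10 s, in which the tool goes at most 50 mm and 8.59 degrees, less where a joint would pass 70% of its speed; a pose out of reach is approached as far as the arm can. A call is refused whole if a number of a shift passes 1 or a number of a turn 8.59, either way. A call with a gripper value outside its range is refused whole. OPENING is the closure, from -1 (fully open) to 1 (shut), set as the call begins (- or left out, the last holds). The fingers move at their own pace and stop on an object; FORCE is the grip in N (left out, the last holds). Time passes only in rows, so rows that do not move let the fingers close. It gives the time, the measured TCP pose, the force, the opening and the grip force at its end, in the units of the state.
- get_state(): the state, without advancing time (a new reading comes with each control period).
- grab_frame(name): name is "scene" or "top"; returns the picture (420x560x3 uint8, red, green, blue); there is no depth.
- calibration(name): a dict with "fx", "fy", "cx", "cy" (pixels), "k1" (the pictures are not rectified: a ray, as slopes to the right and down, at radius r is drawn at 1 + k1 r^2 times it, then the intrinsics apply), "extrinsics" (4x4, takes a point from world to camera coordinates). Camera axes: x right, y down, z forward; pixel columns grow to the right and rows downward; lengths in m; the calibration is good to about 2 mm. A picture is of the moment at which its call begins. calibration takes no time and is no camera call.
- job_done(): hands the job in; it is judged then, once.
Trained networks look in the newest picture that a camera, given by its name, has taken for a name from the list of things; names that differ only in an ending like _2 or _b are one class to them, and where a whole thing is asked for, a point or a joint stands for the part that bears it (a point fixed in the world has none). Each returns a list of dicts, best first, with "conf" (0 to 1); they miss things now and then, are a little off and sometimes report something else, mostly with a low value. They report only what shows in the picture. A call takes as long as a camera call.
- find_in(camera, query): "location" ([column, row] in pixels, amid what is visible of it).
- mark_of(camera, query): "location" ([column, row] in pixels: a listed point, or the origin of a listed thing).
The state is a dict: "t": time; "q": joint angles; "qd": joint speeds; "joint_efforts": joint torques, N m; "eef_pos": TCP position; "ee_rot": TCP orientation; "force": force on the tool from outside, world axes, zero at the start; "moment": the same for the moment, N m; "width": finger opening in m; "gripper_force": force on a finger pad.
Only numpy, scipy, OpenCV 4.12 (cv2) and the standard library are available. Lean on these libraries where they do the work, as an engineer would, in place of code of your own. Each camera call takes 0.05 s, during which the arm holds its last target. There are 200 camera calls.

### The job

The analyser's air line has to be shut off: on the grey valve box, slide the flat cover all the way to the left (as the robot faces it) until it meets its end stop, keeping it down in its guides and not lifting it. Then push the lever of the valve with the round tag plate on its hub a quarter turn clockwise (seen from above), fully shut against its stop. Leave the other valve as it is, leave the cover open, and do not disturb the jar, the beaker or the brush.

Things in the scene. Friction and masses are not known exactly. Their poses are not given: they have to be found in the camera images.
- valve_box: Fixed grey box, 234 (x) by 506 (y) by 92 mm to its rim; origin at the centre of its underside; x points away from the robot, y to its left, yaw within 0.3 rad. Half at -y: open bay with two valves on 14 mm pipes along x (tops 41 mm above bench), opening 202 mm in x, y -239 to +2. Half at +y: flat deck level with the rim. Guide strips and end stops round the rim: 6 mm thick, 7 mm high.
- cover: Loose flat aluminium cover, 218 (x) by 240 (y) by 5 mm, 0.4 to 0.75 kg, lying on the rim between the guide strips, 2 mm play each side; origin at the centre of its underside; axes as the box's. In the box's frame its centre starts at y -125 to -105 mm (over the bay) and slides in y to +127 mm (over the deck, at the left end stop). Held by friction only.
- cover_lip (a point): Centre of the top edge of the cover's pull lip: a straight upright ridge across the middle of the cover, 110 mm long (x), 10 mm thick (y), 18 mm high above the cover's top face (this point is 115 mm above the bench). Push its right-hand (-y) face to slide the cover left.
- tagged_hub (a point): Point on the tagged valve's vertical turning axis at its lever's mid-height, 70 mm above the bench. This valve has a flat round brass tag plate, 34 mm across, on its hub; the other has only a 12 mm nut. In the box's frame the hubs are at x +20 mm, y -190 and y -97 mm; which is the tagged one varies.
- tagged_tip (a point): Free end of the tagged valve's lever, 62 mm from the hub axis, at mid-height. The lever is a flat bar with a black sleeve 20 to 62 mm from the axis, 14 mm wide, 12 mm high (64 to 76 mm above the bench). Open, it points along its pipe towards the robot.
- tagged_lever (a joint): Angle in rad, growing clockwise seen from above: 0 open (lever along the pipe, to the box's -x), pi/2 shut at its stop (lever across the pipe, to the box's +y). Starts at 0 to 0.25. Friction 0.22 N m (5 N at 45 mm); it stays where it is left.
- plain_tip (a point): Free end of the plain (untagged) valve's lever, otherwise the same as the tagged one; it too starts open (0 to 0.25 rad). To be left as it is.
- jar_mid (a point): Centre, half-way up, of a clear sample jar with a white cap, 54 mm in diameter, 75 mm high, standing left of the box. Leave it alone.
- beaker_mid (a point): Centre, half-way up, of a steel beaker, 60 mm in diameter at the rim, 85 mm high, standing right of the box. Leave it alone.
- brush_mid (a point): Middle of a flat brush, about 200 mm long, 40 mm wide, 16 mm high, lying beyond the far side of the box. Leave it alone.

How it is judged:
On the way, in this order (a step that is already met when the one before it is completed fails the run):
1. the cover is slid fully left, within 20 mm of its end stop, the tagged valve not yet turned (y of cover in the frame of valve_box above 0.107 m and value of joint tagged_lever below 0.5 rad), for 0.2 s.
2. the tagged lever is pushed fully shut (value of joint tagged_lever above 1.47 rad), for 0.2 s.
At the end, for the whole second after the job is handed in: The tagged lever is within about 0.1 rad (6 degrees) of its shut stop; the cover lies flat in its guides, at rest, within 20 mm of the left end stop; the plain lever's end has moved less than 12 mm; jar, beaker and brush are within 20 mm of where they stood (value of joint tagged_lever above 1.47 rad and y of cover in the frame of valve_box above 0.107 m and z of cover in the frame of valve_box below 0.096 m and linear speed of cover below 0.02 m/s and distance of plain_tip from where it was at the start of the episode below 0.012 m and distance of each of jar_mid, beaker_mid, brush_mid from where it was at the start of the episode below 0.02 m); the robot touches nothing.
It fails at once if the cover is lifted or tipped out of its guides (raised more than 8 mm, tilted more than 0.08 rad) (z of cover in the frame of valve_box above 0.1 m or angle between cover's own z axis and vertical above 0.08 rad).
It fails at once if the plain valve is turned (its lever's end moved more than 12 mm) (distance of plain_tip from where it was at the start of the episode above 0.012 m).
It fails at once if the jar, the beaker or the brush is lifted, carried, or knocked more than 20 mm (distance of any of jar_mid, beaker_mid, brush_mid from where it was at the start of the episode above 0.02 m).
It also fails if it takes over 48 s, if anything falls off the work surface, if the arm or the gripper's body presses on something with over 40 N, if the wrist force passes 120 N, or if a joint passes its speed limit or range.

## Working session

There is one attempt and no reset: what is moved stays moved. The work goes in short steps, Python scripts to look and compute and a shell command to move; the robot and the scene stay as the last step left them, time stands still between calls to the robot, and variables do not carry over. Pictures are saved under pics/ and viewed, at most 10 in all, crops included, and the job is handed in when it is done.

```bash
ls; mkdir -p pics; cat > h.py <<'E'
import numpy as np, cv2
from station import *
def pix2ray(cam,uv):
    c=calibration(cam);E=np.array(c["extrinsics"])
    d=np.array([(uv[0]-c["cx"])/c["fx"],(uv[1]-c["cy"])/c["fy"]]);s=d.copy()
    for _ in range(20): s=d/(1+c["k1"]*(s@s))
    R=E[:3,:3];return -R.T@E[:3,3],R.T@np.array([s[0],s[1],1])
def at_z(cam,uv,z):
    o,r=pix2ray(cam,uv);return o+r*(z-o[2])/r[2]
def tri(a,b):
    A=0;B=0
    for cam,uv in (a,b):
        o,r=pix2ray(cam,uv);r=r/np.linalg.norm(r);P=np.eye(3)-np.outer(r,r);A=A+P;B=B+P@o
    return np.linalg.solve(A,B)
def proj(cam,p):
    c=calibration(cam);E=np.array(c["extrinsics"]);q=E[:3,:3]@np.array(p)+E[:3,3];s=q[:2]/q[2];s=s*(1+c["k1"]*(s@s))
    return [c["fx"]*s[0]+c["cx"],c["fy"]*s[1]+c["cy"]]
E
python3 - <<'E'
from h import *
np.set_printoptions(precision=4,suppress=True)
for c in("scene","top"):
    im=grab_frame(c);cv2.imwrite(f"pics/{c}0.png",im[:,:,::-1])
    o,r=pix2ray(c,[280,210]);print(c,o,r)
for n,z in [("valve_box",0),("cover",.092),("cover_lip",.115),("tagged_hub",.07),("tagged_tip",.07),("plain_tip",.07),("jar_mid",.037),("beaker_mid",.042),("brush_mid",.008)]:
    m={}
    for c in("scene","top"):
        r=mark_of(c,n)
        for k in r[:2]: print(n,c,np.round(k["location"],1),round(k["conf"],2),at_z(c,k["location"],z))
        if r:m[c]=r[0]["location"]
    if len(m)==2: print("   tri",tri(*m.items()))
s=get_state();print(tip_reach if not callable(tip_reach) else tip_reach(),s)
E
```

```text
pics
scene [ 1.1545 -0.4194  0.5998] [-0.645   0.5348 -0.5458]
top [0.4118 0.0415 1.3499] [ 0.1495  0.0235 -0.9886]
valve_box top [283.1 232.5] 0.65 [0.5502 0.0642 0.    ]
valve_box top [394.9 223. ] 0.57 [ 0.5792 -0.259   0.    ]
cover scene [238.5 236.4] 0.79 [ 0.5752 -0.0485  0.092 ]
cover top [320.8 222.1] 0.69 [ 0.5694 -0.039   0.092 ]
   tri [ 0.5689 -0.0415  0.0854]
cover_lip scene [237.1 223.9] 0.68 [ 0.5651 -0.0432  0.115 ]
cover_lip top [325.  222.7] 0.93 [ 0.565  -0.0486  0.115 ]
   tri [ 0.566  -0.0465  0.1168]
tagged_hub scene [218.7 275.3] 0.82 [ 0.626 -0.131  0.07 ]
jar_mid scene [342.  172.6] 0.67 [0.454  0.3909 0.037 ]
jar_mid top [161.6 262.5] 0.58 [0.4608 0.4021 0.037 ]
   tri [0.4567 0.3971 0.0372]
beaker_mid scene [149.3 304.3] 0.64 [ 0.5829 -0.2559  0.042 ]
beaker_mid scene [236.1 221.1] 0.27 [0.4654 0.0183 0.042 ]
beaker_mid top [393.  217.7] 0.57 [ 0.589  -0.2447  0.042 ]
   tri [ 0.5866 -0.2506  0.0422]
brush_mid scene [358.3 252.7] 0.63 [0.7021 0.1818 0.008 ]
brush_mid scene [345.2 174.3] 0.39 [0.4314 0.432  0.008 ]
brush_mid top [239.  184.2] 0.75 [0.6903 0.1936 0.008 ]
   tri [ 0.6927  0.1947 -0.0045]
0.019 {'t': 1.0, 'q': array([ 1.4751,  0.3586,  0.0119, -0.    , -1.2241, -0.2881]), 'qd': array([-0.0027, -0.0009,  0.001 ,  0.0011,  0.0014,  0.0008]), 'joint_efforts': array([  0.0004, -58.2396,  29.3303,   7.0023,   0.0125,  -0.    ]), 'eef_pos': array([0.2528, 0.6259, 0.2456]), 'ee_rot': array([ 3.1416,  0.    , -0.3838]), 'force': array([ 0.5455, -0.4742, -0.3037]), 'moment': array([-0.0406,  0.0393, -0.012 ]), 'gripper_force': 0.0, 'width': 0.08778757417451238}
```

View pics/top0.png

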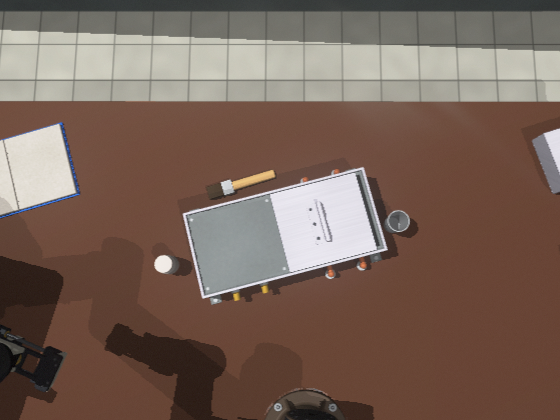

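View pics/scene0.png

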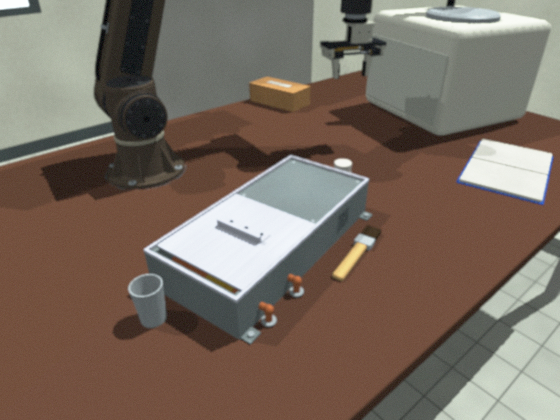

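The top view shows the box with rim corners near (185,213), (364,170), (386,249) and (205,296). The cover is over the bay, with its lip from (317,200) to (328,242). The jar is at (165,264), the beaker at (398,221) and the brush at (240,184). The scene view agrees. Next I fit the box frame.

```bash
python3 - <<'E'
from h import *
np.set_printoptions(precision=4,suppress=True)
im=cv2.imread("pics/top0.png");c=im[150:310,170:420];cv2.imwrite("pics/crop.png",cv2.resize(c,None,fx=3.2,fy=3.2,interpolation=cv2.INTER_CUBIC))
P=np.array([at_z("top",u,.099)[:2] for u in [(185,213),(364,170),(386,249),(205,296)]])
B=np.array([[.117,.253],[.117,-.253],[-.117,-.253],[-.117,.253]])
pc=P.mean(0);d=P-pc
yaw=np.arctan2((B[:,0]*d[:,1]-B[:,1]*d[:,0]).sum(),(B*d).sum())
print(pc,yaw,d,np.linalg.norm(d,axis=1),np.hypot(.117,.253))
R=np.array([[np.cos(yaw),-np.sin(yaw)],[np.sin(yaw),np.cos(yaw)]])
for n,p in [("lip",[.566,-.0465]),("hub",[.626,-.131])]: print(n,R.T@(np.array(p)-pc))
for u in [(317,200),(328,242)]: print(R.T@(at_z("top",u,.115)[:2]-pc))
E
```

```text
[0.5431 0.0565] 0.2517622647426273 [[ 0.0487  0.271 ]
 [ 0.169  -0.2134]
 [-0.0459 -0.268 ]
 [-0.1717  0.2104]] [0.2753 0.2722 0.2719 0.2716] 0.2787436097922247
lip [-0.0035 -0.1055]
hub [ 0.0336 -0.2023]
[ 0.0592 -0.1021]
[-0.0564 -0.1019]
```

View pics/crop.png

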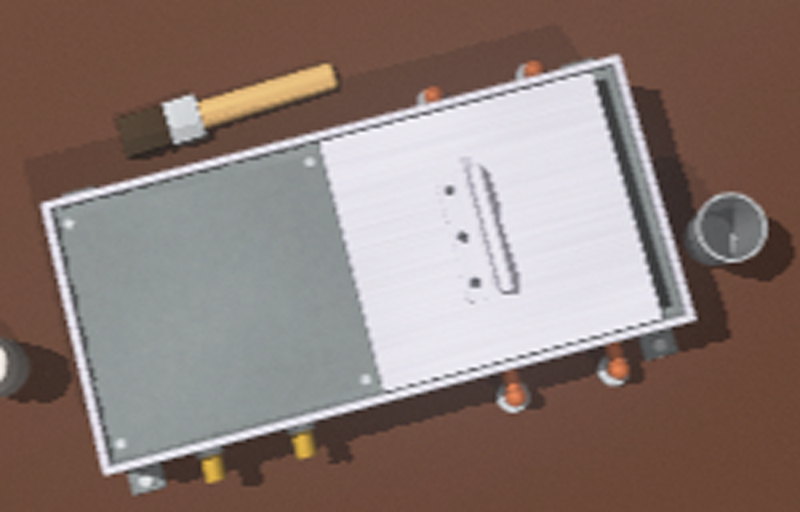

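The crop confirms the box frame: yaw about 0.25 and centre near (0.543, 0.057), with the lip at box y about -0.103. I'll close the fingers, turn them so their closing line runs along box x, and travel to the right of the lip.

```bash
python3 -m handwheel '[{"delta_pos":[0.45,-1,0],"dr":[0,0,-2.25]},{"delta_pos":[0.45,-1,0],"dr":[0,0,-2.25]},{"delta_pos":[0.45,-1,0],"dr":[0,0,-2.25]},{"delta_pos":[0.45,-1,0],"dr":[0,0,-2.25]},{"delta_pos":[0.45,-1,0],"dr":[0,0,-2.25]},{"delta_pos":[0.45,-1,0],"dr":[0,0,-2.25]},{"delta_pos":[0.45,-1,0],"dr":[0,0,-2.25]},{"delta_pos":[0.45,-1,0],"dr":[0,0,-2.25]}]' 1 20
python3 -m handwheel '[{"delta_pos":[0.45,-1,0],"dr":[0,0,-2.25]},{"delta_pos":[0.45,-1,0],"dr":[0,0,-2.25]},{"delta_pos":[0.45,-1,0],"dr":[0,0,-2.25]},{"delta_pos":[0.45,-1,0],"dr":[0,0,-2.25]},{"delta_pos":[0.45,-1,0],"dr":[0,0,-2.25]},{"delta_pos":[0.45,-1,0],"dr":[0,0,-2.25]},{"delta_pos":[0.45,-1,0],"dr":[0,0,-2.25]},{"delta_pos":[0.45,-1,0],"dr":[0,0,-2.25]}]'
python3 -m handwheel '[{"delta_pos":[0.45,-1,0],"dr":[0,0,-2.25]},{"delta_pos":[0.45,-1,0],"dr":[0,0,-2.25]},{"delta_pos":[0.45,-1,0],"dr":[0,0,-2.25]},{"delta_pos":[0.45,-1,0],"dr":[0,0,-2.25]},{"delta_pos":[0.45,-1,0],"dr":[0,0,-2.25]},{"delta_pos":[0.45,-1,0],"dr":[0,0,-2.25]},{"delta_pos":[0.45,-1,0],"dr":[0,0,-2.25]},{"delta_pos":[0.35,-0.7,0],"dr":[0,0,-2.25]},{"delta_pos":[0,0,0],"dr":[0,0,0]}]'
```

```text
t: 1.8
eef_pos: [0.3611, 0.3846, 0.2458]
ee_rot: [-3.141, 0.0, -0.699]
force: [0.3, 0.2, 0.3]
width: 0.029
gripper_force: 0.0
t: 2.6
eef_pos: [0.4691, 0.1446, 0.2459]
ee_rot: [-3.141, 0.0, -1.014]
force: [0.8, 0.1, -0.2]
width: 0.0003
gripper_force: 0.0
t: 3.5
eef_pos: [0.5745, -0.0874, 0.2451]
ee_rot: [3.141, -0.0, -1.33]
force: [-0.1, 0.4, -0.5]
width: 0.0002
gripper_force: 0.0
```

```bash
python3 -m handwheel '[{"delta_pos":[0,0,-0.8],"dr":[0,0,0]},{"delta_pos":[0,0,-0.8],"dr":[0,0,0]},{"delta_pos":[0,0,-0.8],"dr":[0,0,0]},{"delta_pos":[0,0,-0.8],"dr":[0,0,0]},{"delta_pos":[0,0,-0.6],"dr":[0,0,0]},{"delta_pos":[0,0,-0.3],"dr":[0,0,0]},{"delta_pos":[0,0,0],"dr":[0,0,0]}]'
python3 - <<'E'
from h import *
cv2.imwrite("pics/s1.png",grab_frame("scene")[120:330,110:390,::-1].repeat(2,0).repeat(2,1))
E
```

```text
t: 4.2
eef_pos: [0.573, -0.0849, 0.1216]
ee_rot: [3.14, 0.0, -1.326]
force: [0.1, -0.8, -0.6]
width: 0.0004
gripper_force: 0.0
```

View pics/s1.png

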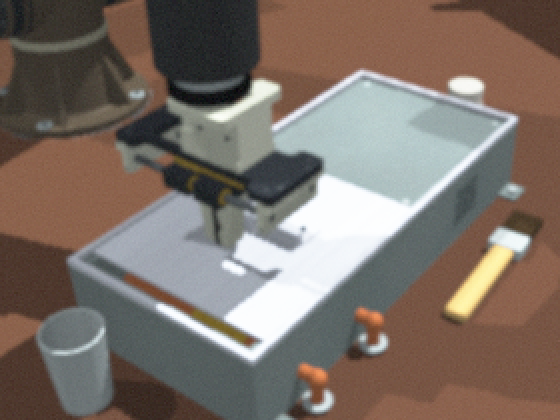

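The view shows the closed fingertips beside the lip's right face, just clear of the cover, at about (225,240) in the crop. I'll push left now.

```bash
python3 -m handwheel '[{"delta_pos":[-0.05,0.19,0],"dr":[0,0,0]},{"delta_pos":[-0.07,0.28,0],"dr":[0,0,0]},{"delta_pos":[-0.07,0.28,0],"dr":[0,0,0]},{"delta_pos":[-0.1,0.39,0],"dr":[0,0,0]},{"delta_pos":[-0.125,0.485,0],"dr":[0,0,0]},{"delta_pos":[-0.125,0.485,0],"dr":[0,0,0]},{"delta_pos":[-0.125,0.485,0],"dr":[0,0,0]},{"delta_pos":[-0.125,0.485,0],"dr":[0,0,0]},{"delta_pos":[-0.125,0.485,0],"dr":[0,0,0]},{"delta_pos":[-0.125,0.485,0],"dr":[0,0,0]}]'
python3 -m handwheel '[{"delta_pos":[-0.125,0.485,0],"dr":[0,0,0]},{"delta_pos":[-0.125,0.485,0],"dr":[0,0,0]},{"delta_pos":[-0.125,0.485,0],"dr":[0,0,0]},{"delta_pos":[-0.125,0.485,0],"dr":[0,0,0]},{"delta_pos":[-0.125,0.485,0],"dr":[0,0,0]},{"delta_pos":[-0.05,0.19,0],"dr":[0,0,0]}]'
```

```text
t: 5.25
eef_pos: [0.5424, 0.0373, 0.1233]
ee_rot: [-3.141, -0.001, -1.326]
force: [1.3, -5.1, 5.1]
width: 0.0005
gripper_force: 2.8
t: 5.85
eef_pos: [0.5217, 0.1161, 0.123]
ee_rot: [-3.141, -0.0, -1.325]
force: [0.8, -5.5, 3.7]
width: 0.0004
gripper_force: 2.5
```

```bash
python3 -m handwheel '[{"delta_pos":[-0.09,0.34,0],"dr":[0,0,0]},{"delta_pos":[-0.09,0.34,0],"dr":[0,0,0]},{"delta_pos":[-0.09,0.34,0],"dr":[0,0,0]},{"delta_pos":[-0.05,0.19,0],"dr":[0,0,0]},{"delta_pos":[-0.03,0.12,0],"dr":[0,0,0]},{"delta_pos":[-0.02,0.1,0],"dr":[0,0,0]}]'
python3 -m handwheel '[{"delta_pos":[-0.02,0.08,0],"dr":[0,0,0]},{"delta_pos":[-0.02,0.08,0],"dr":[0,0,0]},{"delta_pos":[0,0,0],"dr":[0,0,0]}]'
```

```text
t: 6.45
eef_pos: [0.5109, 0.1576, 0.1226]
ee_rot: [3.141, -0.0, -1.326]
force: [0.4, -5.4, 4.3]
width: 0.0003
gripper_force: 2.7
t: 6.75
eef_pos: [0.5097, 0.1623, 0.1225]
ee_rot: [3.141, -0.0, -1.326]
force: [0.5, -5.0, 3.2]
width: 0.0006
gripper_force: 2.1
```

```bash
python3 -m handwheel '[{"delta_pos":[-0.025,0.1,0],"dr":[0,0,0]},{"delta_pos":[-0.025,0.1,0],"dr":[0,0,0]},{"delta_pos":[0,0,0],"dr":[0,0,0]}]'
python3 -m handwheel '[{"delta_pos":[-0.02,0.08,0],"dr":[0,0,0]},{"delta_pos":[-0.02,0.08,0],"dr":[0,0,0]},{"delta_pos":[0,0,0],"dr":[0,0,0]}]'
```

```text
t: 7.05
eef_pos: [0.5097, 0.1641, 0.1226]
ee_rot: [3.14, -0.007, -1.326]
force: [16.1, -27.3, -0.3]
width: -0.0
gripper_force: 15.3
t: 7.35
eef_pos: [0.5095, 0.1645, 0.1232]
ee_rot: [3.139, -0.013, -1.326]
force: [27.3, -49.3, 2.2]
width: 0.0006
gripper_force: 27.2
```

Contact with the end stop. I'll back off, lift and look.

```bash
python3 -m handwheel '[{"delta_pos":[0.08,-0.3,0],"dr":[0,0,0]},{"delta_pos":[0.15,-0.6,0],"dr":[0,0,0]},{"delta_pos":[0,0,0.8],"dr":[0,0,0]},{"delta_pos":[0,0.5,1],"dr":[0,0,0]},{"delta_pos":[0,1,1],"dr":[0,0,0]},{"delta_pos":[0,1,0],"dr":[0,0,0]},{"delta_pos":[0,1,0],"dr":[0,0,0]},{"delta_pos":[0,0,0],"dr":[0,0,0]}]'
python3 - <<'E'
from h import *
np.set_printoptions(precision=4,suppress=True)
for c in("scene","top"):
    im=grab_frame(c);cv2.imwrite(f"pics/{c}2.png",im[:,:,::-1])
for n,z in [("cover",.092),("cover_lip",.115),("tagged_hub",.07),("tagged_tip",.07),("plain_tip",.07)]:
    m={}
    for c in("scene","top"):
        r=mark_of(c,n)
        for k in r[:2]: print(n,c,np.round(k["location"],1),round(k["conf"],2),at_z(c,k["location"],z))
        if r:m[c]=r[0]["location"]
    if len(m)==2: print("   tri",tri(*m.items()))
im=cv2.imread("pics/top2.png")[155:275,250:400];im=cv2.resize(im,None,fx=4,fy=4,interpolation=cv2.INTER_CUBIC);cv2.imwrite("pics/c2.png",im)
E
```

```text
t: 8.15
eef_pos: [0.5142, 0.2549, 0.2062]
ee_rot: [-3.141, 0.002, -1.324]
force: [-0.7, -0.4, -0.6]
width: 0.0003
gripper_force: 0.0
cover scene [301.2 186.6] 0.97 [0.508  0.1837 0.092 ]
cover top [237.7 243. ] 0.62 [0.5119 0.1844 0.092 ]
   tri [0.5109 0.183  0.0937]
cover_lip scene [300.2 176.4] 0.6 [0.4993 0.1877 0.115 ]
cover_lip top [237.5 244.8] 0.62 [0.5053 0.1822 0.115 ]
   tri [0.5052 0.1819 0.1194]
tagged_hub scene [218.9 272.8] 0.7 [ 0.6203 -0.1269  0.07  ]
tagged_hub top [343.3 208.4] 0.84 [ 0.6105 -0.1026  0.07  ]
   tri [ 0.6089 -0.1114  0.0545]
tagged_tip scene [197.4 256.6] 0.62 [ 0.5524 -0.1334  0.07  ]
tagged_tip top [351.3 229.3] 0.46 [ 0.5526 -0.1238  0.07  ]
   tri [ 0.551  -0.128   0.0667]
plain_tip scene [232.5 231.1] 0.57 [ 0.5262 -0.0313  0.07  ]
plain_tip top [316.4 243. ] 0.55 [ 0.5146 -0.0281  0.07  ]
   tri [ 0.5161 -0.0271  0.0623]
```

View pics/c2.png

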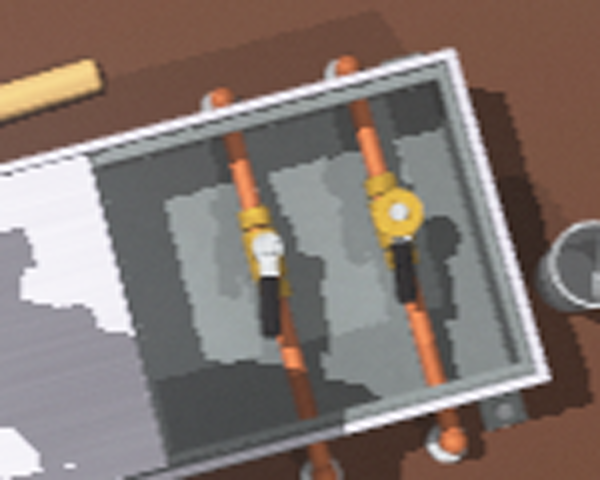

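View pics/scene2.png

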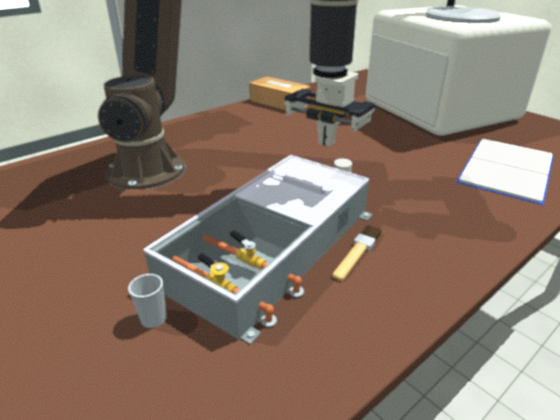

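The cover lies over the deck. The round brass tag is on the right-hand valve, with its hub at crop (399,212), or full-frame (350,208), and lever tip at (351,230). So the tagged hub is the one at y -190. I'll compute the lever path.

```bash
python3 - <<'E'
from h import *
np.set_printoptions(precision=3,suppress=True)
hub=at_z("top",(349.75,208.0),.08);tip=at_z("top",(351,230),.076)
print(hub,tip)
pc=np.array([.5431,.0565]);yaw=.25;R=np.array([[np.cos(yaw),-np.sin(yaw)],[np.sin(yaw),np.cos(yaw)]])
H=R.T@(hub[:2]-pc);print("hub box",H,"tip-hub box",R.T@(tip-hub)[:2])
Hw=pc+R@[.02,-.19]; print("model hub",Hw, proj("top",[*Hw,.08]))
p=get_state()["eef_pos"];print(p)
prev=p[:2]
h=(Hw+hub[:2])/2; off=np.array([.021,.0095])
for th in [None,.22,.5,.8,1.1,1.4,1.57]:
    t=th or .22
    c=.045*np.array([-np.cos(t),np.sin(t)])-.007*np.array([np.sin(t),np.cos(t)])-off
    if th is None: c[1]-=.016
    w=h+R@c;print(th,w,"units",(w-prev)/.03);prev=w
print("up dir",R@[1,0])
E
```

```text
[ 0.61  -0.119  0.08 ] [ 0.55  -0.122  0.076]
hub box [ 0.021 -0.187] tip-hub box [-0.059  0.012]
model hub [ 0.609 -0.123] [np.float64(351.0645932973573), np.float64(208.23042948437018)]
[0.514 0.251 0.207]
None [ 0.551 -0.159] units [  1.224 -13.672]
0.22 [ 0.547 -0.144] units [-0.132  0.517]
0.5 [ 0.546 -0.131] units [-0.019  0.423]
0.8 [ 0.55  -0.118] units [0.11 0.44]
1.1 [ 0.557 -0.106] units [0.235 0.388]
1.4 [ 0.567 -0.097] units [0.34  0.301]
1.57 [ 0.574 -0.093] units [0.227 0.121]
up dir [0.969 0.247]
```

```bash
python3 -m handwheel '[{"delta_pos":[0.08,-0.91,0],"dr":[0,0,0]},{"delta_pos":[0.08,-0.91,0],"dr":[0,0,0]},{"delta_pos":[0.08,-0.91,0],"dr":[0,0,0]},{"delta_pos":[0.08,-0.91,0],"dr":[0,0,0]},{"delta_pos":[0.08,-0.91,0],"dr":[0,0,0]},{"delta_pos":[0.08,-0.91,0],"dr":[0,0,0]},{"delta_pos":[0.08,-0.91,0],"dr":[0,0,0]},{"delta_pos":[0.08,-0.91,0],"dr":[0,0,0]}]'
python3 -m handwheel '[{"delta_pos":[0.08,-0.91,0],"dr":[0,0,0]},{"delta_pos":[0.08,-0.91,0],"dr":[0,0,0]},{"delta_pos":[0.08,-0.91,0],"dr":[0,0,0]},{"delta_pos":[0.08,-0.91,0],"dr":[0,0,0]},{"delta_pos":[0.08,-0.91,0],"dr":[0,0,0]},{"delta_pos":[0.08,-0.91,0],"dr":[0,0,0]},{"delta_pos":[0.08,-0.91,0],"dr":[0,0,0]},{"delta_pos":[0,0,0],"dr":[0,0,0]},{"delta_pos":[0,0,0],"dr":[0,0,0]}]'
```

```text
t: 9.55
eef_pos: [0.5334, 0.0317, 0.2067]
ee_rot: [-3.141, 0.0, -1.326]
force: [0.3, 0.0, -0.6]
width: 0.0008
gripper_force: 0.0
t: 10.45
eef_pos: [0.55, -0.1588, 0.2064]
ee_rot: [3.141, 0.0, -1.328]
force: [-0.0, 0.5, 0.4]
width: 0.0004
gripper_force: 0.0
```

```bash
python3 -m handwheel '[{"delta_pos":[0,0,-0.6],"dr":[0,0,0]},{"delta_pos":[0,0,-0.8],"dr":[0,0,0]},{"delta_pos":[0,0,-0.8],"dr":[0,0,0]},{"delta_pos":[0,0,-0.6],"dr":[0,0,0]},{"delta_pos":[0,0,-0.5],"dr":[0,0,0]},{"delta_pos":[0,0,-0.4],"dr":[0,0,0]},{"delta_pos":[0,0,0],"dr":[0,0,0]}]'
python3 -m handwheel '[{"delta_pos":[0,0,-0.3],"dr":[0,0,0]},{"delta_pos":[0,0,-0.15],"dr":[0,0,0]},{"delta_pos":[0,0,0],"dr":[0,0,0]}]'
```

```text
t: 11.15
eef_pos: [0.5493, -0.1575, 0.0941]
ee_rot: [3.139, 0.001, -1.326]
force: [0.7, 0.5, -0.9]
width: 0.0008
gripper_force: 0.0
t: 11.45
eef_pos: [0.55, -0.1581, 0.0817]
ee_rot: [3.141, 0.0, -1.326]
force: [-0.3, 0.0, 0.7]
width: 0.0005
gripper_force: 0.0
```

Down without contact. Next the first part of the arc.

```bash
python3 -m handwheel '[{"delta_pos":[-0.04,0.17,0],"dr":[0,0,0]},{"delta_pos":[-0.04,0.17,0],"dr":[0,0,0]},{"delta_pos":[-0.04,0.17,0],"dr":[0,0,0]},{"delta_pos":[-0.01,0.21,0],"dr":[0,0,0]},{"delta_pos":[-0.01,0.21,0],"dr":[0,0,0]},{"delta_pos":[0.05,0.22,0],"dr":[0,0,0]},{"delta_pos":[0.06,0.22,0],"dr":[0,0,0]}]'
python3 -m handwheel '[{"delta_pos":[0.11,0.2,0],"dr":[0,0,0]},{"delta_pos":[0.12,0.19,0],"dr":[0,0,0]},{"delta_pos":[0.17,0.15,0],"dr":[0,0,0]},{"delta_pos":[0.17,0.15,0],"dr":[0,0,0]},{"delta_pos":[0,0,0],"dr":[0,0,0]}]'
python3 - <<'E'
from h import *
for c in("scene","top"):
    im=grab_frame(c);cv2.imwrite(f"pics/{c}3.png",im[:,:,::-1])
a=cv2.imread("pics/scene3.png")[200:320,130:300];cv2.imwrite("pics/c3.png",cv2.resize(a,None,fx=4,fy=4,interpolation=cv2.INTER_CUBIC))
E
```

```text
t: 12.15
eef_pos: [0.5491, -0.1172, 0.0824]
ee_rot: [3.141, -0.001, -1.326]
force: [0.5, -5.9, 0.4]
width: 0.0008
gripper_force: 2.5
t: 12.65
eef_pos: [0.5649, -0.0958, 0.0817]
ee_rot: [3.139, 0.001, -1.326]
force: [-4.4, -0.2, 1.1]
width: 0.0003
gripper_force: 1.7
```

View pics/c3.png

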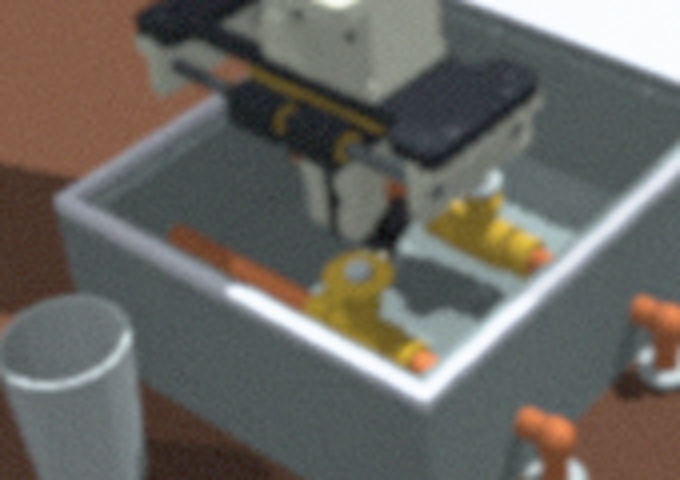

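The lever has swung with the finger, its black sleeve at crop (385,225). I'll push on along box +x until the stop is felt.

```bash
python3 -m handwheel '[{"delta_pos":[0.1,0.05,0],"dr":[0,0,0]},{"delta_pos":[0.1,0.03,0],"dr":[0,0,0]},{"delta_pos":[0,0,0],"dr":[0,0,0]}]'
python3 -m handwheel '[{"delta_pos":[0.07,0.02,0],"dr":[0,0,0]},{"delta_pos":[0,0,0],"dr":[0,0,0]}]'
python3 -m handwheel '[{"delta_pos":[0.07,0.02,0],"dr":[0,0,0]},{"delta_pos":[0,0,0],"dr":[0,0,0]}]'
```

```text
t: 13.05
eef_pos: [0.5709, -0.0939, 0.0814]
ee_rot: [3.139, 0.001, -1.327]
force: [-5.3, 1.4, -0.0]
width: 0.0006
gripper_force: 2.2
t: 13.25
eef_pos: [0.5727, -0.0933, 0.0814]
ee_rot: [3.139, 0.001, -1.327]
force: [-6.0, 1.1, -0.8]
width: 0.0006
gripper_force: 2.3
t: 13.45
eef_pos: [0.5748, -0.0926, 0.0813]
ee_rot: [3.139, 0.001, -1.327]
force: [-5.7, 1.6, -0.2]
width: 0.0004
gripper_force: 2.4
```

```bash
for i in 1; do python3 -m handwheel '[{"delta_pos":[0.07,0.02,0],"dr":[0,0,0]},{"delta_pos":[0,0,0],"dr":[0,0,0]}]'
python3 -m handwheel '[{"delta_pos":[0.07,0.02,0],"dr":[0,0,0]},{"delta_pos":[0,0,0],"dr":[0,0,0]}]'
python3 -m handwheel '[{"delta_pos":[0.07,0.02,0],"dr":[0,0,0]},{"delta_pos":[0,0,0],"dr":[0,0,0]}]'; done
```

```text
t: 13.65
eef_pos: [0.5769, -0.092, 0.0813]
ee_rot: [3.139, 0.001, -1.327]
force: [-5.7, 1.7, 0.6]
width: 0.0002
gripper_force: 2.4
t: 13.85
eef_pos: [0.579, -0.0913, 0.0813]
ee_rot: [3.139, 0.001, -1.327]
force: [-4.9, 2.8, -0.3]
width: 0.0003
gripper_force: 2.5
t: 14.05
eef_pos: [0.5808, -0.0907, 0.0813]
ee_rot: [3.138, 0.001, -1.327]
force: [-6.5, 1.9, 0.7]
width: 0.0002
gripper_force: 3.0
```

```bash
python3 -m handwheel '[{"delta_pos":[0.07,0.02,0],"dr":[0,0,0]},{"delta_pos":[0,0,0],"dr":[0,0,0]}]'
python3 -m handwheel '[{"delta_pos":[0.07,0.02,0],"dr":[0,0,0]},{"delta_pos":[0,0,0],"dr":[0,0,0]}]'
python3 -m handwheel '[{"delta_pos":[0.07,0.02,0],"dr":[0,0,0]},{"delta_pos":[0,0,0],"dr":[0,0,0]}]'
python3 - <<'E'
from h import *
cv2.imwrite("pics/scene4.png",grab_frame("scene")[:,:,::-1])
a=cv2.imread("pics/scene4.png")[220:300,170:270];cv2.imwrite("pics/c4.png",cv2.resize(a,None,fx=6,fy=6,interpolation=cv2.INTER_CUBIC))
E
```

```text
t: 14.25
eef_pos: [0.581, -0.0906, 0.0811]
ee_rot: [3.134, 0.002, -1.327]
force: [-12.8, 1.7, 4.7]
width: 0.0005
gripper_force: 5.9
t: 14.45
eef_pos: [0.5812, -0.0906, 0.0809]
ee_rot: [3.131, 0.002, -1.328]
force: [-18.4, -0.6, 9.7]
width: -0.0
gripper_force: 8.7
t: 14.65
eef_pos: [0.5814, -0.0906, 0.0807]
ee_rot: [3.127, 0.002, -1.328]
force: [-23.3, -1.4, 14.5]
width: 0.0005
gripper_force: 11.6
```

View pics/c4.png

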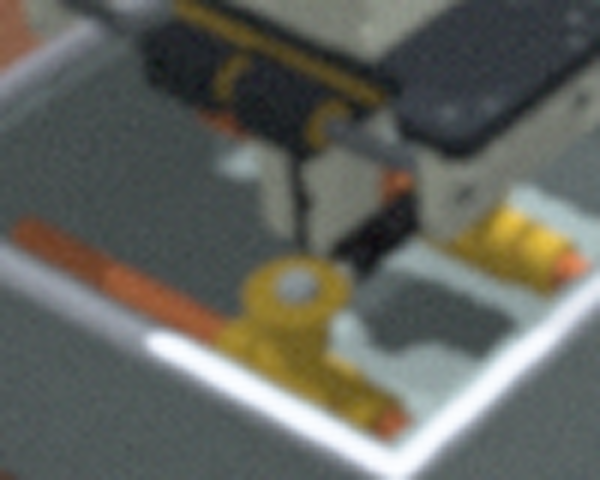

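The lever now lies across the pipe: the sleeve at crop (375,235) points to box +y, and the stop force is rising with no further motion. I'll back off, lift out, move clear and check.

```bash
python3 -m handwheel '[{"delta_pos":[-0.4,-0.1,0],"dr":[0,0,0]},{"delta_pos":[-0.4,-0.15,0],"dr":[0,0,0]},{"delta_pos":[0,0,0],"dr":[0,0,0]},{"delta_pos":[0,0,0.8],"dr":[0,0,0]},{"delta_pos":[0,0,1],"dr":[0,0,0]},{"delta_pos":[0,0,1],"dr":[0,0,0]},{"delta_pos":[0,0,1],"dr":[0,0,0]},{"delta_pos":[-0.3,0.9,0.5],"dr":[0,0,0]},{"delta_pos":[-0.3,0.9,0],"dr":[0,0,0]},{"delta_pos":[-0.3,0.9,0],"dr":[0,0,0]}]'
python3 -m handwheel '[{"delta_pos":[-0.2,0.9,0],"dr":[0,0,0]},{"delta_pos":[0,0.9,0],"dr":[0,0,0]},{"delta_pos":[0,0.9,0],"dr":[0,0,0]},{"delta_pos":[0,0.9,0],"dr":[0,0,0]},{"delta_pos":[0,0.9,0],"dr":[0,0,0]},{"delta_pos":[0,0.9,0],"dr":[0,0,0]},{"delta_pos":[0,0.5,0],"dr":[0,0,0]},{"delta_pos":[0,0,0],"dr":[0,0,0]}]'
python3 - <<'E'
from h import *
np.set_printoptions(precision=4,suppress=True)
for c in ("scene","top"):
    im=grab_frame(c);cv2.imwrite(f"pics/{c}5.png",im[:,:,::-1])
    for n,z in [("cover",.092),("tagged_tip",.07),("plain_tip",.07),("jar_mid",.037),("beaker_mid",.042),("brush_mid",.008)]:
        for k in mark_of(c,n)[:1]: print(c,n,at_z(c,k["location"],z),round(k["conf"],2))
a=cv2.imread("pics/top5.png")[150:310,170:420];cv2.imwrite("pics/c5.png",cv2.resize(a,None,fx=3.2,fy=3.2,interpolation=cv2.INTER_CUBIC))
E
```

```text
t: 15.7
eef_pos: [0.539, -0.0146, 0.2123]
ee_rot: [-3.138, 0.0, -1.327]
force: [0.4, 0.9, -0.9]
width: 0.0003
gripper_force: 0.0
t: 16.5
eef_pos: [0.5328, 0.1632, 0.2113]
ee_rot: [-3.14, 0.0, -1.324]
force: [-1.1, -0.5, 0.4]
width: 0.0005
gripper_force: 0.0
scene cover [0.5189 0.1758 0.092 ] 0.96
scene tagged_tip [ 0.6041 -0.0647  0.07  ] 0.76
scene plain_tip [ 0.5284 -0.0331  0.07  ] 0.58
scene jar_mid [0.4609 0.386  0.037 ] 0.52
scene beaker_mid [ 0.5777 -0.2547  0.042 ] 0.71
scene brush_mid [0.6895 0.188  0.008 ] 0.85
top cover [0.51   0.1827 0.092 ] 0.88
top tagged_tip [ 0.6045 -0.0598  0.07  ] 0.45
top brush_mid [0.6933 0.1916 0.008 ] 0.72
```

View pics/c5.png

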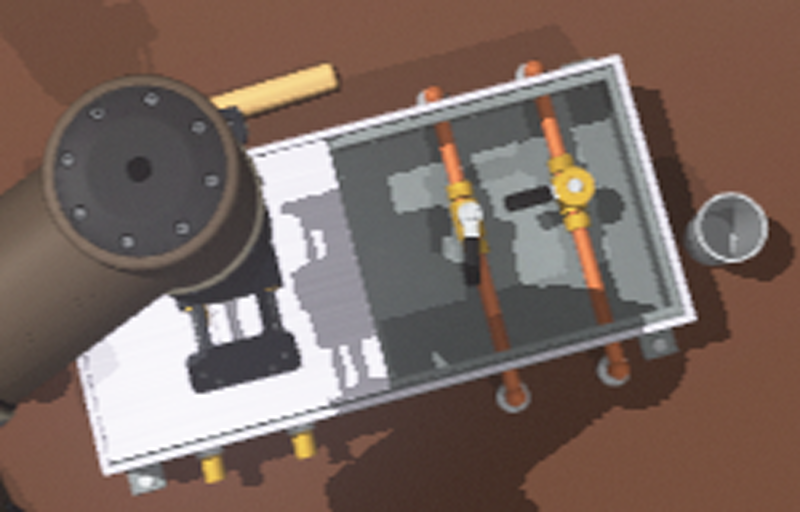

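The tagged lever, from hub (574,186) to tip (507,203), lies square across its pipe. Its slope of 0.25 matches the box yaw. The cover is against the left stop, the plain lever is unchanged and the arm touches nothing.

```bash
python3 -c "
from station import *
print(job_done())"
```

```text
the job is handed in; nothing more can be done
None
```

I slid the cover left to its end stop and pushed the tagged lever a quarter turn clockwise onto its shut stop; the plain valve, jar, beaker and brush showed no sign of being disturbed, and I handed the job in at about 17 s, with no verdict returned.

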